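# Peel the top specimen tray off the stack and hold it out over the log book

## Task

The formed specimen trays nested on the stand are snapped into one another: peel the top tray off by one corner, raising that corner well clear while the opposite corner is still seated, so that the tray beneath stays in the stack. Then carry the tray over to the log book, where it is to be booked out, and finish while still holding it in the gripper, centred over the book, level, open side up, about 20 cm above the bench. Do not put it down or let go, and leave everything else where it is.

Things in the scene. Friction and masses are not known exactly. Their poses are not given: they have to be found in the camera images.
- tray_top_centre (a point): Loose top tray of the stack: formed light grey plastic, 105 mm (its x) by 140 mm (its y) by 30 mm high, open at the top, 90 g. This point is its centre, 15 mm below the rim's top; z out of the open side, x away from the robot, y left (yaw at most 0.4 rad). All round runs a rolled rim 10 mm wide, 14 mm high, its faces upright inside and outside: pinch it from above, one finger inside, one outside.
- tray_top_front_left (a point): Point under the top tray's rim at its front left corner (near the robot, left as the robot sees it), at x -46, y +63.5, z +1 mm from the tray's centre, 14 mm below the rim's top. Raising the rim near a corner, the two snaps of that end give with a jump at roughly 10 N when the corner is 3 to 6 mm up; the far end's let go by themselves as the tray tilts up about 14 degrees. Pulled straight up, all four together take about 15 N.
- tray_top_front_right (a point): Point under the top tray's rim at its front right corner (near the robot, right as the robot sees it), at x -46, y -63.5, z +1 mm from the tray's centre, 14 mm below the rim's top. The rim runs straight between corners rounded at 20 mm. Inside it, 14 mm below its top, a shoulder 2.5 mm wide stops fingertips near the rim; the floor, about 75 by 110 mm, lies 29 mm below the top.
- tray_top_back_left (a point): Point under the top tray's rim at its back left corner (far from the robot, left as the robot sees it), at x +46, y +63.5, z +1 mm from the tray's centre, 14 mm below the rim's top.
- tray_top_back_right (a point): Point under the top tray's rim at its back right corner (far from the robot, right as the robot sees it), at x +46, y -63.5, z +1 mm from the tray's centre, 14 mm below the rim's top.
- tray_second_centre (a point): Centre of the second tray, of the same kind, loose, nested 14 mm below the top one, whose rim rests on its rim with about 1 mm of play sideways. Two springy bumps inside each of its short rims catch two ribs low on each short wall of the top tray. It is snapped half as hard again into the tray under it and must stay there.
- tray_stand: Fixed stand: an aluminium plate 150 (x) by 186 (y) by 8 mm on the bench, origin under its centre, the lowest tray screwed to it. The seated top tray's rim has its top 66 mm above the bench.
- log_book_centre (a point): Middle of the cover of the log book, a flat blue hardback 148 (x) by 105 (y) by 14 mm, lying fixed on the bench; the point is 14 mm above the bench. A pen lies on it. Stack and book lie one to the left and one to the right, either way round.
- mount0: Black round specimen mount, 30 mm in diameter, 15 mm high, standing loose beside the log book, origin under its centre: a bystander.
- mount1: Black round specimen mount, 30 mm in diameter, 15 mm high, standing loose beside the log book, origin under its centre: a bystander.
- mount2: Black round specimen mount, 30 mm in diameter, 15 mm high, standing loose beside the log book, origin under its centre: a bystander.
- bubble_level: Round bubble level, 34 mm across, 14 mm high, standing between stack and book: a bystander.

How it is judged:
On the way:
1. one corner of the top tray is raised while the opposite corner is still seated (((z of tray_top_front_left in the frame of tray_second_centre above 0.021 m and z of tray_top_back_right in the frame of tray_second_centre below 0.018 m) or (z of tray_top_front_right in the frame of tray_second_centre above 0.021 m and z of tray_top_back_left in the frame of tray_second_centre below 0.018 m) or (z of tray_top_back_left in the frame of tray_second_centre above 0.021 m and z of tray_top_front_right in the frame of tray_second_centre below 0.018 m) or (z of tray_top_back_right in the frame of tray_second_centre above 0.021 m and z of tray_top_front_left in the frame of tray_second_centre below 0.018 m))), for 0.1 s.
At the end, for the whole second after the job is handed in: The top tray is held in the fingers, still, open side up and level within 0.14 rad, its centre within 40 mm of the log book's centre seen from above and 0.14 to 0.27 m above the bench; the second tray sits in the stack within 5 mm of its start (horizontal distance between tray_top_centre and log_book_centre below 0.04 m and height (world z) of tray_top_centre between 0.14 and 0.27 m and angle between tray_top_centre's own z axis and vertical below 0.14 rad and contact force between the fingers and tray_top above 1 N and linear speed of tray_top below 0.03 m/s and distance of tray_second_centre from where it was at the start of the episode below 0.005 m and angle between tray_second_centre's own z axis and vertical below 0.04 rad); the arm keeps its last pose, push and grip.
It fails at once if the second tray is pulled up out of the tray under it (z of tray_second_centre in the frame of tray_stand above 0.047 m).
It fails at once if a bystander is knocked away (distance of any of mount0, mount1, mount2, bubble_level from where it was at the start of the episode above 0.02 m).
It also fails if it takes over 42 s, if anything falls off the work surface, if the arm or the gripper's body presses on something with over 40 N, if the wrist force passes 120 N, or if a joint passes its speed limit or range.

## Robot

A 7-joint arm with a two-finger parallel gripper is mounted at the origin on a cart in front of the work surface, level with it; the furniture and walls round the work are solid. World frame = base frame: x ahead of the robot, y to its left, z up, the work surface at z = 0. Lengths are in m, angles in rad, forces in N, time in s.
With the tool pointing down it reaches from about 0.35 to 0.9 m from the base axis. Payload 8.1 kg.
Tool frame: the origin (TCP) lies midway between the tips of the shut fingers; the grasp point (between the pads) lies 19 mm behind it; z points along the fingers, y is the line along which they close (so a half turn about z gives the same grasp; the last joint's range is limited). The gripper opens to 92 mm and grips with 3 to 60 N. Pads are 19 mm wide; open, the fingers measure 130 mm over their backs; the gripper's body (75 mm by 190 mm) begins 47 mm behind the grasp point.
Start: joints at [1.096, 0.434, 0.025, 1.573, -0.012, 1.134, -0.075], TCP at [0.227, -0.582, 0.227] pointing down, gripper open.
Joint ranges: [-2.62, 2.62], [-0.44, 2.09], [-1.27, 1.32], [0.08, 2.57], [-1.32, 4.46], [0.12, 2], [-2.74, 2.74]. Speed limits (rad/s): [2.22, 2.22, 3.01, 3.01, 3.14, 3.14, 3.14].

## Interface

Orientations are given as a rotation vector (axis times angle).
In Python, from cell import observe, get_image, camera_model, sign_off, recognise, silhouettes gives the robot as it stands.
- The arm moves only by the tool apply_moves, never from a script. Its argument "motion" is a list of rows, each an object of numbers: "x", "y", "z": the shift along the world's x, y, z in cm; "yaw": the turn about the world's z in degrees; "hand": the opening, from -1 (shut) to 1 (fully open), so that 0 is half open. In form: [{"x": .., "y": .., "z": .., "yaw": .., "hand": ..}, ...]. A call has 1 to 10 rows; each row is the pose to reach, as a shift and turn from the pose commanded when the call began; what a row does not reach only later rows make up. A row lasts 1/8 s, in which the tool goes at most 62.5 mm and 10.7 degrees, less where a joint would pass 70% of its speed; a pose out of reach is approached as far as the arm can. A call with a gripper value outside its range is refused whole. The fingers move at their own pace and stop on an object; "newtons" is the grip in N (left out, the last holds). Time passes only in rows, so rows that repeat a pose let the fingers close. It gives the time, the measured TCP pose, the force, the opening and the grip force at its end, in the units of the state.
- observe(): the state, without advancing time (a new reading comes with each control period).
- get_image(name): name is "side" or "top" or "wrist"; returns the picture (400x640x3 uint8, blue, green, red); there is no depth.
- camera_model(name): a dict with "camera_matrix" (3x3 intrinsics, pixels), "T" (4x4, takes a point from camera to world coordinates). Camera axes: x right, y up, looking along -z (the intrinsics and any distortion apply to the point x, -y, -z); pixel columns grow to the right and rows downward; lengths in m; the calibration is good to about 2 mm. A picture is of the moment at which its call begins: read the wrist's pose just before it. camera_model takes no time and is no camera call; for the wrist camera it gives the pose at the moment of the call.
- sign_off(): hands the job in; it is judged then, once.
Trained networks look in the newest picture that a camera, given by its name, has taken for a name from the list of things; names that differ only in an ending like _2 or _b are one class to them, and where a whole thing is asked for, a point or a joint stands for the part that bears it (a point fixed in the world has none). Each returns a list of dicts, best first, with "p" (0 to 1); they miss things now and then, are a little off and sometimes report something else, mostly with a low value. They report only what shows in the picture. A call takes as long as a camera call.
- recognise(query, camera): "rect" ([left, top, right, bottom] in pixels, round what is visible of it).
- silhouettes(query, camera): "mask" (400x640 bool, what is visible of it) and "rect" ([left, top, right, bottom] in pixels, round what is visible of it).
The state is a dict: "clock": time; "joints": joint angles; "dq": joint speeds; "joint_efforts": joint torques, N m; "position": TCP position; "ee_rot": TCP orientation; "force": force on the tool from outside, world axes, zero at the start; "ft_torque": the same for the moment, N m; "width": opening from 0.0 (shut) to 1.0 (fully open); "gripper_force": force on a finger pad.
Only numpy, scipy, OpenCV 4.12 (cv2) and the standard library are available. Lean on these libraries where they do the work, as an engineer would, in place of code of your own. Each camera call takes 0.05 s, during which the arm holds its last target. There are 200 camera calls.

## Working session

There is one attempt and no reset: what is moved stays moved. The work goes in short steps, Python scripts to look and compute and a tool call to move; the robot and the scene stay as the last step left them, time stands still between calls to the robot, and variables do not carry over. Pictures are saved under pics/ and viewed, at most 10 in all, crops included, and the job is handed in when it is done.

Besides the shell and the picture viewer there is one more tool, called after "Emit:" as name(argument=value, ...) on one line, values as JSON. apply_moves: Moves the arm, as the interface text tells. Its arguments: {"type":"object","properties":{"motion":{"type":"array","items":{"type":"object","properties":{"x":{"type":"number"},"y":{"type":"number"},"z":{"type":"number"},"yaw":{"type":"number"},"hand":{"type":"number"}}}},"newtons":{"type":"number"}},"required":["motion"]}

```bash
mkdir -p pics; ls; cat > h.py <<'E'
import numpy as np, cv2
from cell import *
def ray(cam,uv,z):
    m=camera_model(cam);K=np.array(m["camera_matrix"]);T=np.array(m["T"])
    d=np.linalg.inv(K)@[uv[0],uv[1],1]; d=T[:3,:3]@[d[0],-d[1],-d[2]]; o=T[:3,3]
    return o+d*(z-o[2])/d[2]
E
python3 - <<'E'
from h import *
print({k:np.round(v,3) for k,v in observe().items()})
a=get_image("top");cv2.imwrite("pics/top.png",a)
for n,z in [("tray_top_centre",.066),("log_book_centre",.014),("mount0",.008),("bubble_level",.014),("tray_stand",.008)]:
    for s in silhouettes(n,"top"):
        c=max(cv2.findContours(s["mask"].astype(np.uint8),0,1)[0],key=cv2.contourArea)
        P=np.array([ray("top",q[0],z)[:2] for q in c],np.float32)
        print(n,round(s["p"],2),s["rect"],cv2.minAreaRect(P), P.min(0),P.max(0))
m=camera_model("top");print(m)
cv2.imwrite("pics/side.png",get_image("side"))
E
```

```text
pics
{'clock': np.float64(0.0), 'joints': array([ 1.096,  0.435,  0.025,  1.574, -0.012,  1.134, -0.075]), 'dq': array([-0.001,  0.   , -0.002, -0.001, -0.001, -0.001, -0.001]), 'joint_efforts': array([-0.0000e+00, -6.6785e+01,  9.8500e-01, -3.1445e+01, -6.1000e-02,
        4.3000e-02,  0.0000e+00]), 'position': array([ 0.227, -0.582,  0.226]), 'ee_rot': array([-3.086e+00, -5.800e-01,  1.000e-03]), 'force': array([-0.11 , -0.46 , -0.236]), 'ft_torque': array([-0.012, -0.014,  0.019]), 'gripper_force': np.float64(0.0), 'width': np.float64(1.0)}
tray_top_centre 0.6 [157.6, 191.0, 226.4, 256.7] ((0.5086100101470947, 0.17627759277820587), (0.1075950488448143, 0.143100306391716), 13.997920989990234) [0.4440238  0.10073606] [0.5706402  0.25233352]
log_book_centre 0.7 [384.2, 168.7, 435.5, 240.5] ((0.5723510980606079, -0.32562193274497986), (0.10728754848241806, 0.088022880256176), 79.89540100097656) [ 0.5373092  -0.38377875] [ 0.622855   -0.26692137]
mount0 0.68 [441.2, 203.4, 455.1, 214.3] ((0.527912974357605, -0.41046571731567383), (0.03081696853041649, 0.02878059446811676), 86.319473266
[... 391 characters left out ...]
648), 88.71038818359375) [ 0.5915717  -0.09363702] [ 0.62043566 -0.06308165]
tray_stand 0.65 [150.8, 182.3, 246.0, 266.8] ((0.5085148215293884, 0.17845535278320312), (0.15061379969120026, 0.1868165284395218), 14.636197090148926) [0.41782606 0.07101911] [0.5995959  0.28050697]
{'camera_matrix': array([[425.7565505 ,   0.        , 321.220343  ],
       [  0.        , 425.7565505 , 200.11115848],
       [  0.        ,   0.        ,   1.        ]]), 'T': array([[-0.02721005,  0.99128349, -0.12890562,  0.42995213],
       [-0.99933239, -0.02382978,  0.02769321, -0.08408526],
       [ 0.02438003,  0.12957309,  0.99127011,  0.9964028 ],
       [ 0.        ,  0.        ,  0.        ,  1.        ]])}
```

View pics/top.png

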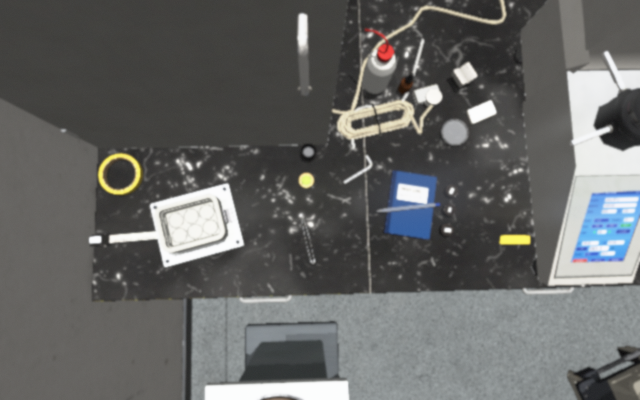

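View pics/side.png

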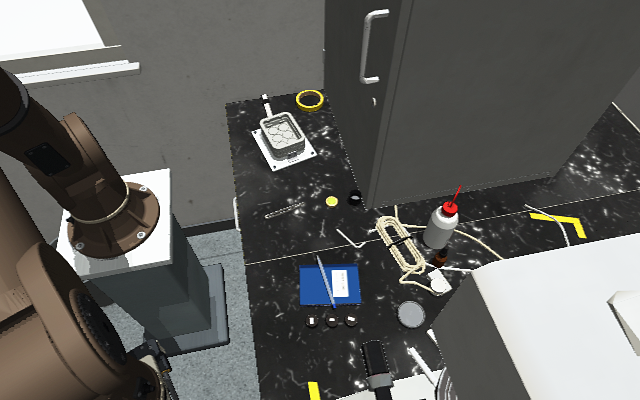

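The top view shows the tray at about (192,225), the book at (412,205), the level at (306,180) and the mounts to the right of the book. I'll move above the front right corner, with the closing axis along the tray's x.

Emit:
apply_moves(motion=[{"x": 5,"y": 4,"z": 0,"yaw": 8},{"x": 10,"y": 8,"z": 0,"yaw": 16},{"x": 14,"y": 13,"z": 0,"yaw": 24},{"x": 18,"y": 18,"z": 0,"yaw": 30},{"x": 21,"y": 24,"z": 0,"yaw": 38},{"x": 22,"y": 30,"z": 0,"yaw": 45},{"x": 23,"y": 36,"z": 0,"yaw": 52},{"x": 23,"y": 42,"z": 0,"yaw": 59},{"x": 23,"y": 48,"z": 0,"yaw": 66},{"x": 23,"y": 54,"z": 0,"yaw": 74}])

```text
schema error: expected keys x, y, z, yaw, hand
```

```bash
python3 - <<'E'
from h import *
from scipy.spatial.transform import Rotation as R
a=get_image("top")
s=observe();print(s["clock"],s["position"],R.from_rotvec(s["ee_rot"]).as_matrix()[:,1])
hsv=cv2.cvtColor(a,cv2.COLOR_BGR2HSV)
m=cv2.inRange(hsv,(105,120,40),(125,255,200));m[:,480:]=0
m=cv2.morphologyEx(m,cv2.MORPH_OPEN,np.ones((3,3)))
p=cv2.findNonZero(m)
r=cv2.minAreaRect(np.array([ray("top",q[0],.014)[:2] for q in p],np.float32));print(r)
print([np.round(ray("top",q,.014),3) for q in [(393,171),(437,176),(431,240),(387,235)]])
E
```

```text
0.4 [ 0.22700216 -0.58227594  0.226637  ] [ 3.63213644e-01 -9.31705871e-01 -1.36503377e-04]
((0.5405939817428589, -0.3274896740913391), (0.11677100509405136, 0.1498393565416336), 78.57466125488281)
[array([ 0.623, -0.283,  0.014]), array([ 0.609, -0.386,  0.014]), array([ 0.459, -0.363,  0.014]), array([ 0.473, -0.261,  0.014])]
```

Emit:
apply_moves(motion=[{"x": 5,"y": 4,"z": 0,"yaw": 8,"hand": 1},{"x": 10,"y": 8,"z": 0,"yaw": 16,"hand": 1},{"x": 14,"y": 13,"z": 0,"yaw": 24,"hand": 1},{"x": 18,"y": 18,"z": 0,"yaw": 30,"hand": 1},{"x": 21,"y": 24,"z": 0,"yaw": 38,"hand": 1},{"x": 22,"y": 30,"z": 0,"yaw": 45,"hand": 1},{"x": 23,"y": 36,"z": 0,"yaw": 52,"hand": 1},{"x": 23,"y": 42,"z": 0,"yaw": 59,"hand": 1},{"x": 23,"y": 48,"z": 0,"yaw": 66,"hand": 1},{"x": 23,"y": 54,"z": 0,"yaw": 74,"hand": 1}])

```text
clock: 1.65
position: [0.4569, -0.0404, 0.2271]
ee_rot: [2.111, 2.325, 0.001]
force: [1.1, -0.3, -0.3]
width: 1.001
gripper_force: 0.0
```

Emit:
apply_moves(motion=[{"x": 0.5,"y": 6,"z": 0,"yaw": 5,"hand": 1},{"x": 1.0,"y": 12,"z": 0,"yaw": 8.5,"hand": 0.2},{"x": 1.5,"y": 16.6,"z": 0,"yaw": 8.5,"hand": 0.0},{"x": 1.5,"y": 16.6,"z": 0,"yaw": 8.5,"hand": 0}])

```text
clock: 2.15
position: [0.4718, 0.1279, 0.2271]
ee_rot: [-1.93, -2.478, -0.003]
force: [-0.6, -0.1, 0.7]
width: 0.722
gripper_force: 0.0
```

```bash
python3 - <<'E'
from h import *
from scipy.spatial.transform import Rotation as R
s=observe();print(s["clock"],s["position"],s["width"],R.from_rotvec(s["ee_rot"]).as_matrix()[:,1])
a=get_image("wrist");cv2.imwrite("pics/w1.png",a);print(camera_model("wrist"))
for n,z in [("tray_top_centre",.066),("tray_stand",.008)]:
    for s in silhouettes(n,"wrist"):
        c=max(cv2.findContours(s["mask"].astype(np.uint8),0,1)[0],key=cv2.contourArea)
        P=np.array([ray("wrist",q[0],z)[:2] for q in c],np.float32)
        print(n,round(s["p"],2),s["rect"],cv2.minAreaRect(P))
E
```

```text
2.15 [0.47180052 0.12793403 0.22711622] 0.722300947988933 [0.9696318  0.2445662  0.00123996]
{'camera_matrix': array([[339.43547983,   0.        , 315.47880134],
       [  0.        , 339.43547983, 203.92479946],
       [  0.        ,   0.        ,   1.        ]]), 'T': array([[ 9.70326942e-01, -2.33756382e-01, -6.18351024e-02,
         4.53988337e-01],
       [ 2.41796396e-01,  9.37680635e-01,  2.49578706e-01,
         1.92527285e-01],
       [-3.59037125e-04, -2.57124447e-01,  9.66378233e-01,
         3.84661175e-01],
       [ 0.00000000e+00,  0.00000000e+00,  0.00000000e+00,
         1.00000000e+00]])}
tray_top_centre 0.61 [311.3, 63.6, 426.5, 217.4] ((0.5076377987861633, 0.17546513676643372), (0.10501570999622345, 0.13897620141506195), 13.653258323669434)
tray_stand 0.84 [287.4, 47.9, 435.1, 222.1] ((0.5071914792060852, 0.17387795448303223), (0.15057460963726044, 0.18553969264030457), 13.57812786102295)
```

View pics/w1.png

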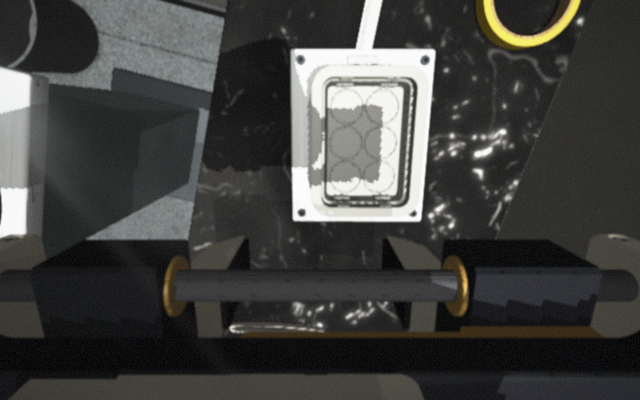

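Emit:
apply_moves(motion=[{"x": -0.1,"y": -0.25,"z": -4,"yaw": -0.5,"hand": -0.1},{"x": -0.1,"y": -0.25,"z": -9,"yaw": -0.5,"hand": -0.1},{"x": -0.1,"y": -0.25,"z": -14,"yaw": -0.5,"hand": -0.1},{"x": -0.1,"y": -0.25,"z": -16,"yaw": -0.5,"hand": -0.1},{"x": -0.1,"y": -0.25,"z": -17.2,"yaw": -0.5,"hand": -0.1},{"x": -0.1,"y": -0.25,"z": -17.2,"yaw": -0.5,"hand": -0.1}])

```text
clock: 3.05
position: [0.471, 0.1202, 0.0546]
ee_rot: [-1.951, -2.462, 0.001]
force: [-0.5, 0.2, -0.8]
width: 0.447
gripper_force: 0.0
```

```bash
python3 - <<'E'
from h import *
s=observe();print(s["clock"],s["position"],s["force"],s["width"])
a=get_image("wrist");cv2.imwrite("pics/w2.png",a)
E
```

```text
3.05 [0.47104286 0.12019108 0.05455964] [-0.47173538  0.24530662 -0.78887529] 0.4470251939646748
```

View pics/w2.png

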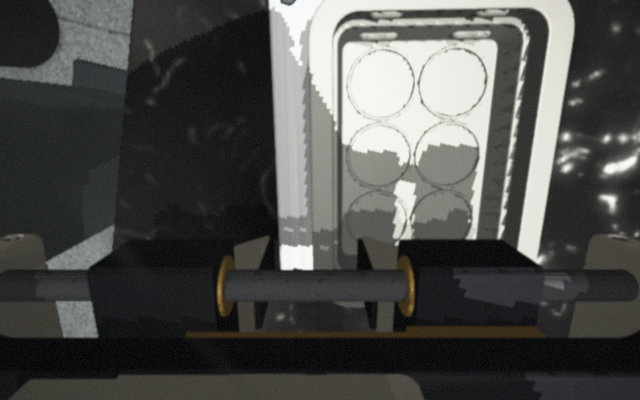

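Emit:
apply_moves(motion=[{"x": 0,"y": 0.25,"z": 0,"yaw": 0,"hand": -0.1},{"x": 0,"y": 0.5,"z": 0,"yaw": 0,"hand": -0.1},{"x": 0,"y": 0.5,"z": 0,"yaw": 0,"hand": -1},{"x": 0,"y": 0.5,"z": 0,"yaw": 0,"hand": -1},{"x": 0,"y": 0.5,"z": 0,"yaw": 0,"hand": -1},{"x": 0,"y": 0.5,"z": 0,"yaw": 0,"hand": -1}], newtons=25)

```text
clock: 3.85
position: [0.4712, 0.1263, 0.0548]
ee_rot: [1.949, 2.464, 0.001]
force: [-0.0, 0.7, -0.0]
width: 0.106
gripper_force: 25.0
```

Emit:
apply_moves(motion=[{"x": 0,"y": 0,"z": 0.2,"yaw": 0,"hand": -1},{"x": 0,"y": 0,"z": 0.4,"yaw": 0,"hand": -1},{"x": 0,"y": 0,"z": 0.4,"yaw": 0,"hand": -1}])

```text
clock: 4.22
position: [0.4706, 0.1265, 0.0584]
ee_rot: [-1.948, -2.463, 0.0]
force: [0.1, 1.7, -11.3]
width: 0.106
gripper_force: 25.1
```

Emit:
apply_moves(motion=[{"x": 0,"y": 0,"z": 0.2,"yaw": 0,"hand": -1},{"x": 0,"y": 0,"z": 0.2,"yaw": 0,"hand": -1}])

```text
clock: 4.47
position: [0.4707, 0.1263, 0.0609]
ee_rot: [-1.949, -2.464, 0.001]
force: [0.2, 2.0, -6.4]
width: 0.106
gripper_force: 25.2
```

Emit:
apply_moves(motion=[{"x": 0,"y": 0,"z": 0.2,"yaw": 0,"hand": -1},{"x": 0,"y": 0,"z": 0.2,"yaw": 0,"hand": -1}])

```text
clock: 4.72
position: [0.4707, 0.126, 0.0632]
ee_rot: [1.949, 2.464, -0.001]
force: [-3.6, 1.2, 3.7]
width: 0.107
gripper_force: 25.1
```

```bash
python3 - <<'E'
from h import *
s=observe();print(s["clock"],s["position"],s["force"],s["ft_torque"],s["width"])
b=get_image("wrist")[:240,240:640];a=get_image("side")[80:190,200:360]
a=cv2.resize(a,None,fx=3.6,fy=3.6)[:, :400] if 0 else cv2.resize(a,(400,275))
cv2.imwrite("pics/s3.png",np.vstack([b,a]))
s=observe();print(s["clock"],s["position"],s["force"],s["ft_torque"])
E
```

```text
4.725 [0.47068759 0.12603175 0.06321424] [-3.56835386  1.24316607  3.69823485] [0.27105238 0.89232488 0.11674768] 0.10677414849078688
4.825 [0.47094542 0.12607464 0.06323008] [-3.8956989   1.07478261  3.12472358] [0.19645003 0.85491603 0.12502944]
```

View pics/s3.png

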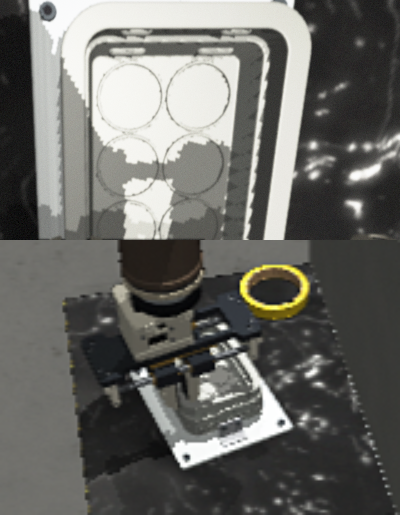

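The near end gave way with a jump. I'll check that the far end is still seated by projecting the far rim edge under each hypothesis.

```bash
cat >> h.py <<'E'
from scipy.spatial.transform import Rotation as R
def proj(cam,P):
    m=camera_model(cam);K=np.array(m["camera_matrix"]);T=np.array(m["T"])
    q=(np.asarray(P)-T[:3,3])@T[:3,:3]; q=np.c_[q[:,0],-q[:,1],-q[:,2]]@K.T
    return q[:,:2]/q[:,2:]
def tray(tilt,dz,yaw=13.65,g0=(.4712,.1263)):
    # tray rim-top points after tilting about tray x through the grip line (raise dz)
    u=np.array([np.cos(np.radians(yaw)),np.sin(np.radians(yaw)),0]);v=np.array([-u[1],u[0],0])
    pts=np.array([.5076,.1755,0])+np.array([-.0525*u+0*v,-.0525*u+.05*v,-.0325*u+.07*v,.07*v,.0325*u+.07*v,.0525*u+.05*v,.0525*u])+[0,0,.066]
    g=np.array([*g0,.060]); 
    return g+R.from_rotvec(u*np.radians(tilt)).apply(pts-g)+[0,0,dz]
E
python3 - <<'E'
from h import *
b=get_image("wrist");s=observe();print(s["position"])
for t in (0,-2.5,-4.7): print(t,np.round(proj("wrist",tray(t,.0084)),0).tolist())
g=cv2.cvtColor(b,6)
for r in (100,): 
  pass
h=proj("wrist",tray(-4.7,.0084))
for t,c in ((0,(0,0,255)),(-4.7,(0,255,0))): cv2.polylines(b,[np.round(proj("wrist",tray(t,.0084))).astype(int)],False,c,1)
cv2.imwrite("pics/o1.png",b[:270,200:])
E
```

```text
[0.47101586 0.12608263 0.06320512]
0 [[306.0, 185.0], [304.0, 63.0], [355.0, 7.0], [439.0, 6.0], [523.0, 6.0], [565.0, 61.0], [544.0, 183.0]]
-2.5 [[306.0, 183.0], [304.0, 64.0], [353.0, 10.0], [435.0, 10.0], [516.0, 9.0], [559.0, 62.0], [542.0, 182.0]]
-4.7 [[306.0, 182.0], [304.0, 65.0], [352.0, 13.0], [431.0, 13.0], [510.0, 12.0], [553.0, 63.0], [540.0, 181.0]]
```

View pics/o1.png

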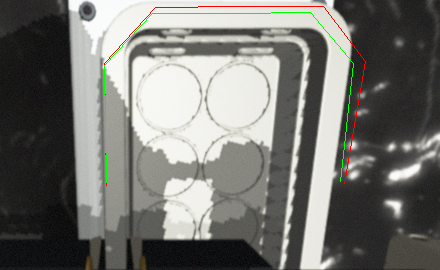

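The rim matches the green outline, so the near end is up about 10 mm and the far end is still seated. I'll continue the peel.

Emit:
apply_moves(motion=[{"x": 0,"y": 0,"z": 0.3,"yaw": 0,"hand": -1},{"x": 0,"y": 0,"z": 0.6,"yaw": 0,"hand": -1},{"x": 0,"y": 0.1,"z": 0.9,"yaw": 0,"hand": -1},{"x": 0,"y": 0.1,"z": 1.1,"yaw": 0,"hand": -1},{"x": 0,"y": 0.1,"z": 1.1,"yaw": 0,"hand": -1}])

```text
clock: 5.5
position: [0.4714, 0.1271, 0.074]
ee_rot: [1.949, 2.463, 0.001]
force: [0.7, 0.1, 0.1]
width: 0.108
gripper_force: 24.7
```

Emit:
apply_moves(motion=[{"x": 0,"y": 0.05,"z": 0.2,"yaw": 0,"hand": -1},{"x": 0,"y": 0.1,"z": 0.4,"yaw": 0,"hand": -1},{"x": 0,"y": 0.1,"z": 0.6,"yaw": 0,"hand": -1},{"x": 0,"y": 0.1,"z": 0.6,"yaw": 0,"hand": -1}])

```text
clock: 6.0
position: [0.4712, 0.1282, 0.0799]
ee_rot: [1.949, 2.463, 0.0]
force: [0.4, 0.2, -1.7]
width: 0.101
gripper_force: 24.7
```

```bash
python3 - <<'E'
from h import *
b=get_image("wrist");s=observe();p=s["position"];print(s["clock"],p,s["force"],s["ft_torque"],s["width"])
dz=p[2]-.0548
for t,c in ((-5,(0,0,255)),(-14,(0,255,0))): cv2.polylines(b,[np.round(proj("wrist",tray(t,dz))).astype(int)],False,c,1)
cv2.imwrite("pics/o2.png",b[:270,200:])
E
```

```text
6.05 [0.47109468 0.12816792 0.07980929] [ 0.5329702   0.30245678 -0.67279176] [-0.04981911 -0.13787789 -0.05387337] 0.10358204065372549
```

View pics/o2.png

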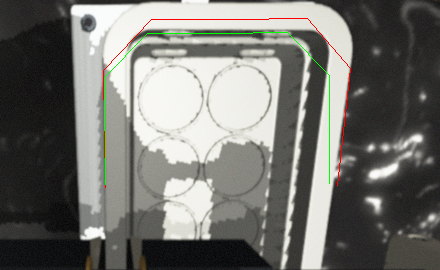

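```bash
python3 - <<'E'
from h import *
from scipy.optimize import least_squares
m=camera_model("wrist");K=np.array(m["camera_matrix"]);T=np.array(m["T"])
s=observe();Rn=R.from_rotvec(s["ee_rot"]).as_matrix();Tt=np.eye(4);Tt[:3,:3]=Rn;Tt[:3,3]=s["position"]
X=np.linalg.inv(Tt)@T
T2=np.eye(4);T2[:3,:3]=R.from_rotvec([-1.951,-2.462,.001]).as_matrix();T2[:3,3]=[.47104286,.12019108,.05455964];T2=T2@X
def bp(T,uv,z):
    d=np.linalg.inv(K)@[uv[0],uv[1],1]; d=T[:3,:3]@[d[0],-d[1],-d[2]]; return T[:3,3]+d*(z-T[2,3])/d[2]
def pj(T,P):
    q=(P-T[:3,3])@T[:3,:3]; q=np.c_[q[:,0],-q[:,1],-q[:,2]]@K.T; return q[:,:2]/q[:,2:]
def circ(img):
    g=cv2.cvtColor(img,6)
    c=cv2.HoughCircles(g,cv2.HOUGH_GRADIENT_ALT,1.5,40,param1=120,param2=.6,minRadius=25,maxRadius=42)
    return [] if c is None else c[0]
a=cv2.imread("pics/w2.png");b=get_image("wrist");cv2.imwrite("pics/now.png",b)
ca,cb=circ(a),circ(b);print(np.round(ca),np.round(cb))
for c in ca: print(np.round(bp(T2,c[:2],.037),4))
E
```

```text
[[376. 154.  33.]
 [453.  80.  36.]
 [446. 153.  33.]
 [378.  80.  36.]
 [444. 224.  36.]] [[440.  98.  34.]
 [368.  96.  36.]
 [369. 165.  33.]
 [434. 168.  30.]]
[0.4892 0.175  0.037 ]
[0.5155 0.2186 0.037 ]
[0.5235 0.1839 0.037 ]
[0.48   0.2102 0.037 ]
[0.5351 0.1475 0.037 ]
```

```bash
python3 - <<'E'
from h import *
from scipy.optimize import least_squares
u=np.array([np.cos(.238),np.sin(.238),0]);v=np.array([-u[1],u[0],0])
P=np.array([[.5155,.2186,.037],[.480,.2102,.037],[.4892,.175,.037],[.5235,.1839,.037]])
o=np.array([[440,98],[368,96],[369,165],[434,168]])
g=np.array([.4712,.1263,.060])
def mv(p): return g+(R.from_rotvec(u*p[0])*R.from_rotvec(v*p[4])).apply(P-g)+p[1]*u+p[2]*v+[0,0,p[3]]
f=lambda p:np.r_[(proj("wrist",mv(p))-o).ravel(),(p[1:3])/.001,(p[3]-.025)/.001,p[4]/.03]
r=least_squares(f,[0,0,0,.025,0]);print("tilt deg",np.degrees(r.x[0]),r.x,r.fun.round(1))
for t in (0,-5,-10,-14):
  q=least_squares(lambda p:f(np.r_[np.radians(t),p]),[0,0,.025,0]);print(t,q.cost,q.x.round(4))
s=observe();print(s["clock"])
E
```

```text
tilt deg -3.0419645508998387 [-0.0530923  -0.00077909  0.00151461  0.02437721  0.03032861] [-0.3 -1.2  0.9  0.6 -0.7  3.   0.4 -1.6 -0.8  1.5 -0.6  1. ]
0 11.939461951317659 [-0.0008  0.0002  0.024   0.0483]
-5 10.690656294443173 [-0.0008  0.0024  0.0246  0.0178]
-10 22.986177486339194 [-0.0009  0.0047  0.0252 -0.0173]
-14 44.42305517173868 [-0.0011  0.0067  0.0257 -0.0481]
6.1
```

```bash
python3 - <<'E'
from h import *
from scipy.optimize import least_squares
m=camera_model("wrist");K=np.array(m["camera_matrix"]);T=np.array(m["T"])
s=observe();Tt=np.eye(4);Tt[:3,:3]=R.from_rotvec(s["ee_rot"]).as_matrix();Tt[:3,3]=s["position"]
X=np.linalg.inv(Tt)@T
T1=np.eye(4);T1[:3,:3]=R.from_rotvec([1.949,2.464,-.001]).as_matrix();T1[:3,3]=[.47101586,.12608263,.06320512];T1=T1@X
img=cv2.imread("pics/o1.png")
c=cv2.HoughCircles(cv2.cvtColor(img,6),cv2.HOUGH_GRADIENT_ALT,1.5,40,param1=120,param2=.6,minRadius=25,maxRadius=42)[0]
c[:,0]+=200;print(c.round())
def pj(P):
    q=(P-T1[:3,3])@T1[:3,:3]; q=np.c_[q[:,0],-q[:,1],-q[:,2]]@K.T; return q[:,:2]/q[:,2:]
u=np.array([np.cos(.238),np.sin(.238),0]);v=np.array([-u[1],u[0],0])
A=np.array([[.5155,.2186,.037],[.480,.2102,.037],[.4892,.175,.037],[.5235,.1839,.037],[.5351,.1475,.037]])
d=np.linalg.norm(pj(A)[:,None]-c[None,:,:2],axis=2);k=d.argmin(1);ok=d.min(1)<15;P=A[ok];o=c[k[ok],:2];print(ok,d.min(1))
g=np.array([.4712,.1263,.060])
def mv(p): return g+(R.from_rotvec(u*p[0])*R.from_rotvec(v*p[4])).apply(P-g)+p[1]*u+p[2]*v+[0,0,p[3]]
f=lambda p:np.r_[(pj(mv(p))-o).ravel(),(p[1:3])/.001,(p[3]-.0084)/.001,p[4]/.03]
r=least_squares(f,[0,0,0,.0084,0]);print("tilt",np.degrees(r.x[0]),r.x.round(4),r.fun.round(1))
for t in (0,-2.5,-5): 
  q=least_squares(lambda p:f(np.r_[np.radians(t),p]),[0,0,.0084,0]);print(t,q.cost,q.x.round(4))
E
```

```text
[[368.  94.  35.]
 [438.  93.  32.]
 [370. 166.  30.]
 [434. 164.  29.]
 [426. 230.  30.]]
[ True  True  True  True  True] [4.45253952 4.46978963 3.46303686 2.70989419 8.75751508]
tilt 1.6451689652190253 [ 0.0287 -0.0005 -0.0013  0.0075  0.0996] [ 0.7  0.7  0.6 -1.  -2.4 -0.5 -2.1 -0.   3.8  0.3 -0.5 -1.3 -0.9  3.3]
0 21.43207783738001 [-0.0004 -0.0005  0.0076  0.094 ]
-2.5 26.653920710528023 [-0.0003  0.0007  0.0077  0.0842]
-5 36.56400561729956 [-0.0002  0.0019  0.0078  0.0727]
```

The tray seems already free at about 3° of tilt, so how long the corner condition held is uncertain. I'll repeat it safely. With a light grip, the far end can swing down onto its seat while the near corner stays high.

Emit:
apply_moves(motion=[{"x": 0,"y": 0,"z": 0,"yaw": 0,"hand": -1},{"x": 0,"y": 0,"z": 0,"yaw": 0,"hand": -1},{"x": 0,"y": 0,"z": 0,"yaw": 0,"hand": -1},{"x": 0,"y": 0,"z": 0,"yaw": 0,"hand": -1}], newtons=4)

```text
clock: 6.6
position: [0.471, 0.1282, 0.0797]
ee_rot: [-1.949, -2.464, -0.0]
force: [0.4, 0.3, -1.3]
width: 0.108
gripper_force: 4.0
```

```bash
cat > fit.py <<'E'
from h import *
from scipy.optimize import least_squares
def fit(tag):
    b=get_image("wrist");s=observe();dz=s["position"][2]-.0548
    cv2.imwrite(f"pics/{tag}.png",b)
    c=cv2.HoughCircles(cv2.cvtColor(b,6),cv2.HOUGH_GRADIENT_ALT,1.5,40,param1=120,param2=.6,minRadius=22,maxRadius=42)
    print(s["clock"],s["position"],s["force"],s["width"])
    if c is None: print("no circles");return
    c=c[0];print(c.round().tolist())
    u=np.array([np.cos(.238),np.sin(.238),0]);v=np.array([-u[1],u[0],0])
    A=np.array([[.5155,.2186,.037],[.480,.2102,.037],[.4892,.175,.037],[.5235,.1839,.037],[.5351,.1475,.037]])
    g=np.array([.4712,.1263,.060]);sh=np.array([*(s["position"][:2]-g[:2]),dz])
    def mv(p,P): return g+(R.from_rotvec(u*p[0])*R.from_rotvec(v*p[4])).apply(P-g)+p[1]*u+p[2]*v+sh+[0,0,p[3]]
    best=None
    for t0 in (0,-.08,-.16,-.24):
        p=np.array([t0,0,0,0,0])
        d=np.linalg.norm(proj("wrist",mv(p,A))[:,None]-c[None,:,:2],axis=2);k=d.argmin(1);ok=d.min(1)<25
        if ok.sum()<3: continue
        f=lambda p:np.r_[(proj("wrist",mv(p,A[ok]))-c[k[ok],:2]).ravel(),p[1:4]/.0015,p[4]/.03]
        r=least_squares(f,p)
        print(t0,ok.sum(),"tilt",np.degrees(r.x[0]).round(1),r.x.round(4),"cost",r.cost.round(1))
E
python3 -c "
from fit import *
fit('n1')"
```

```text
6.65 [0.47102687 0.12819082 0.07972088] [ 0.27350381 -0.0955889  -1.09407272] 0.10947959700112733
[[369.0, 111.0, 30.0], [430.0, 110.0, 29.0], [370.0, 174.0, 29.0], [428.0, 174.0, 29.0], [489.0, 240.0, 35.0]]
0 4 tilt -14.8 [-0.2579  0.0014  0.0008 -0.002   0.0543] cost 12.0
-0.08 4 tilt -14.8 [-0.2579  0.0014  0.0008 -0.002   0.0543] cost 12.0
-0.16 4 tilt -14.8 [-0.2579  0.0014  0.0008 -0.002   0.0543] cost 12.0
-0.24 4 tilt -14.8 [-0.2579  0.0014  0.0008 -0.002   0.0543] cost 12.0
```

View pics/n1.png

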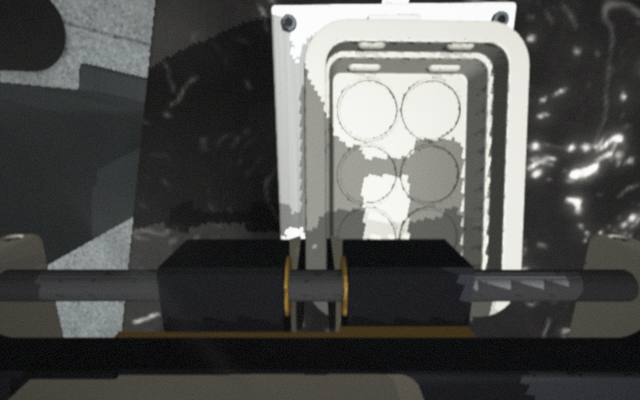

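The far rim is back on its seat and the fitted tilt is about 15°, so the near corner is roughly 30 mm up and the opposite corner is down. I'll lower with the light grip to level it, then grip hard and lift.

Emit:
apply_moves(motion=[{"x": 0,"y": 0,"z": -0.4,"yaw": 0,"hand": -1},{"x": 0,"y": 0,"z": -0.8,"yaw": 0,"hand": -1},{"x": 0,"y": -0.05,"z": -1.2,"yaw": 0,"hand": -1},{"x": 0,"y": -0.1,"z": -1.6,"yaw": 0,"hand": -1},{"x": 0,"y": -0.15,"z": -2.0,"yaw": 0,"hand": -1},{"x": 0,"y": -0.15,"z": -2.2,"yaw": 0,"hand": -1},{"x": 0,"y": -0.15,"z": -2.2,"yaw": 0,"hand": -1}])

```text
clock: 7.52
position: [0.4713, 0.1269, 0.0579]
ee_rot: [1.949, 2.464, 0.001]
force: [-0.5, -0.5, 5.9]
width: 0.111
gripper_force: 4.7
```

```bash
python3 -c "
from fit import *
fit('n2')"
```

```text
7.575 [0.47131035 0.12689843 0.05792494] [-1.09077919 -0.39593221  3.91835774] 0.10816602448103461
[[448.0, 98.0, 35.0], [378.0, 99.0, 34.0], [374.0, 168.0, 33.0], [442.0, 236.0, 34.0], [447.0, 168.0, 28.0]]
0 5 tilt -3.0 [-0.0529  0.0018 -0.0008 -0.001  -0.0159] cost 15.0
-0.08 5 tilt -3.0 [-0.0529  0.0018 -0.0008 -0.001  -0.0159] cost 15.0
-0.16 5 tilt -3.0 [-0.0529  0.0018 -0.0008 -0.001  -0.0159] cost 15.0
-0.24 5 tilt -3.0 [-0.0529  0.0018 -0.0008 -0.001  -0.0159] cost 15.0
```

Emit:
apply_moves(motion=[{"x": 0,"y": 0,"z": 0,"yaw": 0,"hand": -1},{"x": 0,"y": 0,"z": 0,"yaw": 0,"hand": -1},{"x": 0,"y": 0,"z": 0.2,"yaw": 0,"hand": -1},{"x": 0,"y": 0,"z": 0.5,"yaw": 0,"hand": -1},{"x": 0,"y": 0,"z": 1.0,"yaw": 0,"hand": -1},{"x": 0,"y": 0,"z": 2.0,"yaw": 0,"hand": -1},{"x": 0,"y": 0,"z": 3.5,"yaw": 0,"hand": -1},{"x": 0,"y": 0,"z": 5,"yaw": 0,"hand": -1},{"x": 0,"y": 0,"z": 5,"yaw": 0,"hand": -1}], newtons=60)

```text
clock: 8.7
position: [0.4721, 0.127, 0.1094]
ee_rot: [1.949, 2.462, 0.004]
force: [0.6, 0.1, -1.3]
width: 0.106
gripper_force: 61.1
```

```bash
python3 -c "
from fit import *
fit('n3')"
```

```text
8.75 [0.47155178 0.12666869 0.10849585] [-0.45687066  0.05000183 -0.94659895] 0.098671897168351
[[375.0, 99.0, 34.0], [448.0, 98.0, 35.0], [444.0, 168.0, 32.0], [372.0, 170.0, 31.0], [440.0, 236.0, 32.0], [370.0, 231.0, 29.0], [494.0, 310.0, 28.0]]
0 5 tilt -0.2 [-0.0041  0.0007 -0.0021 -0.001  -0.0035] cost 9.0
-0.08 5 tilt -0.2 [-0.0041  0.0007 -0.0021 -0.001  -0.0035] cost 9.0
-0.16 5 tilt -0.2 [-0.0041  0.0007 -0.0021 -0.001  -0.0035] cost 9.0
-0.24 5 tilt -0.2 [-0.0041  0.0007 -0.0021 -0.001  -0.0035] cost 9.0
```

View pics/n3.png

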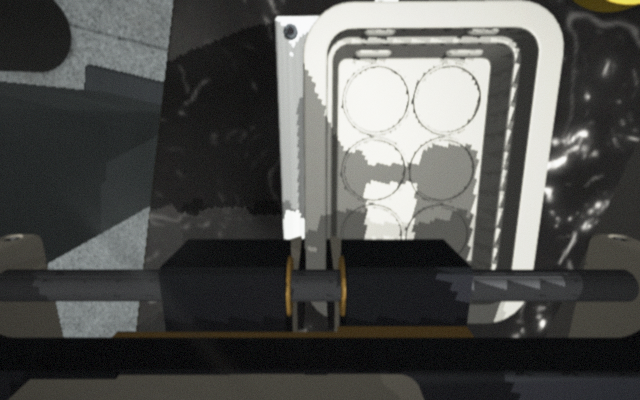

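Held level, and the force matches a single tray. Now I'll carry it to the book.

Emit:
apply_moves(motion=[{"x": 0,"y": 0,"z": 3,"yaw": 0,"hand": -1},{"x": 0,"y": 0,"z": 6,"yaw": 0,"hand": -1},{"x": 0,"y": -1,"z": 9,"yaw": -1,"hand": -1},{"x": 0,"y": -4,"z": 9.5,"yaw": -4,"hand": -1},{"x": 0,"y": -8,"z": 9.5,"yaw": -8,"hand": -1},{"x": 0,"y": -12,"z": 9.5,"yaw": -12,"hand": -1},{"x": 0,"y": -16,"z": 9.5,"yaw": -16,"hand": -1},{"x": 0,"y": -20,"z": 9.5,"yaw": -20,"hand": -1},{"x": 0,"y": -23,"z": 9.5,"yaw": -23,"hand": -1},{"x": 0,"y": -25,"z": 9.5,"yaw": -25,"hand": -1}])

```text
clock: 10.0
position: [0.4705, -0.1248, 0.2023]
ee_rot: [-2.439, -1.98, 0.001]
force: [0.1, -0.5, -1.1]
width: 0.104
gripper_force: 61.1
```

Emit:
apply_moves(motion=[{"x": 0,"y": -2,"z": 0,"yaw": -3,"hand": -1},{"x": 0,"y": -5,"z": 0,"yaw": -7,"hand": -1},{"x": 0,"y": -9,"z": 0,"yaw": -11,"hand": -1},{"x": 0.2,"y": -13,"z": 0,"yaw": -15,"hand": -1},{"x": 0.4,"y": -16,"z": 0,"yaw": -19,"hand": -1},{"x": 0.6,"y": -18.5,"z": 0,"yaw": -22,"hand": -1},{"x": 0.7,"y": -20,"z": 0,"yaw": -24,"hand": -1},{"x": 0.7,"y": -20.5,"z": 0,"yaw": -25,"hand": -1},{"x": 0.7,"y": -20.5,"z": 0,"yaw": -25,"hand": -1},{"x": 0.7,"y": -20.5,"z": 0,"yaw": -25,"hand": -1}])

```text
clock: 11.25
position: [0.4783, -0.3271, 0.2028]
ee_rot: [-2.806, -1.412, -0.001]
force: [0.6, 0.3, -0.4]
width: 0.102
gripper_force: 61.1
```

```bash
python3 - <<'E'
from h import *
s=observe();p=s["position"];y=R.from_rotvec(s["ee_rot"]).as_matrix()[:,1]
u=y*np.sign(y[0]);v=np.array([-u[1],u[0],0])
c=p+.0475*u+.040*v;print(s["clock"],p,"tray",c,"d",c[:2]-[.541,-.324],s["force"],s["width"],s["gripper_force"])
b=get_image("wrist");a=get_image("top")
for q in silhouettes("tray_second_centre","top")[:3]:
    k=max(cv2.findContours(q["mask"].astype(np.uint8),0,1)[0],key=cv2.contourArea)
    print(q["p"],q["rect"],[cv2.minAreaRect(np.array([ray("top",w[0],z)[:2] for w in k],np.float32)) for z in (.052,.215)])
cv2.imwrite("pics/end.png",np.hstack([cv2.resize(b,(400,250)),a[130:380:,120:520]]))
E
```

```text
11.25 [ 0.47832021 -0.32713165  0.20282386] tray [ 0.54030256 -0.32333194  0.20281638] d [-0.00069744  0.00066806] [ 0.55038809  0.27045256 -0.38213828] 0.10170681684328467 61.07854303622844
0.91 [158.2, 196.1, 230.5, 254.5] [((0.5073221921920776, 0.1765086054801941), (0.10688301175832748, 0.14453987777233124), 13.004748344421387), ((0.4939684569835663, 0.13153117895126343), (0.08843544870615005, 0.11959289014339447), 13.004753112792969)]
```

View pics/end.png

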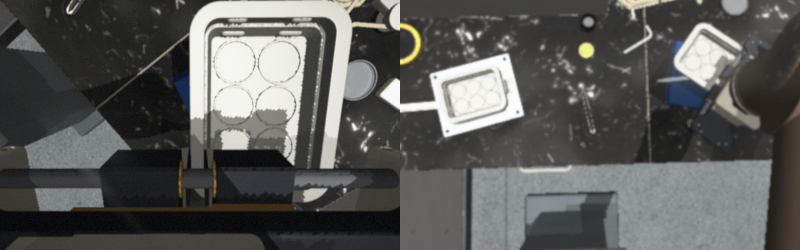

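The second tray is still on the stand and the top tray is held level over the book. Handing in.

```bash
python3 -c "
from cell import *
print(sign_off())"
```

```text
the job is handed in; nothing more can be done
None
```

I peeled the top tray off by its front right corner and handed the job in (no verdict came back) with it held level at about 20 cm, within 1 mm of the book's measured centre; the second tray is still in the stack.

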